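# Switch off the vacuum and free the printing plate

## Task

Switch off the vacuum pump by flipping the red-tipped toggle under the wire rack over its centre until it clicks to the white-dot side. Then swing the blue clamp bar on its hinge to well past half-way up, leave it standing open, and slide the copper plate along the bed towards the bed's front, without lifting it, until it is completely out from under the place where the bar closes; let go of it lying flat on the bed, and leave the ink bottle, jar and green lid where they are.

Things in the scene. Friction and masses are not known exactly. Their poses are not given: they have to be found in the camera images.
- console: Fixed grey pump switch box under a wire rack. Origin on the table under it; x from its front to its back (away from the robot), y to its left, z up. Box: x -45..75, y -65..65 mm, 55 mm high; two 12 mm posts at x 85, y +-90 mm carry the rack. Green dot (pump on) at the toggle's +y side, white dot (off) at its -y side.
- rack_front (a point): Middle of the front rod (8 mm thick) of the fixed steel wire rack, at console x -60, y 0, z 232 mm. The rack's underside is 228 mm up; it spans console x -64..90, y -95..95 mm and so overhangs the toggle by 39 mm: come in from the front with the tool leaning about 35 to 50 deg. Two small jars for show stand on its back, up to 295 mm high.
- toggle (a joint): Toggle angle in rad about the console's x axis: 0 = on, leaning 26 deg to the +y side (green dot); 0.9 = off, leaning 26 deg to the -y side (white dot). A spring holds it at either end and snaps it over past the centre (0.45); about 3 N sideways at the tip moves it.
- toggle_tip (a point): Centre of the red ball (16 mm diameter) at the end of the 8 mm thick steel toggle lever, 50 mm from its pivot, which is at console x -25, y 0, z 60 mm. At either end of its swing the ball is 105 mm above the table and 22 mm to the side of the pivot.
- bed: Fixed aluminium vacuum bed, 240 x 200 x 35 mm (x, y, z). Origin on the table under its centre; x points from its front edge (nearer the robot) to its back (hinge) edge, y to the left, z up. Its flat top is 35 mm above the table.
- clamp (a joint): Clamp bar angle in rad: 0 = shut (level; it starts shut or up to 0.1 ajar), grows as it swings up and back, 1.5 = stop. A stiff hinge: it stays at any angle it is left at; lifting at the knob takes about 3 N.
- clamp_hinge (a point): Middle of the clamp bar's hinge line (along the bed's y), at bed x 105, y 0, z 47 mm; hinge blocks at y +-62 mm reach 57 mm up. The bar is a blue U frame: two arms (10 mm wide, y +-47 mm) run from here to a cross bar, 14 (x) x 104 (y) x 7 mm, that lies at bed x 13..27 mm when shut, underside at z 43.5 mm, just over the plate.
- clamp_knob (a point): Centre of the clamp bar's black cylindrical knob: 30 mm long along the bed's y, 16 mm diameter, on a post 12 mm wide in y, 36 mm above the cross bar's middle (32 mm above its top). Shut, it is at bed x 20, y 0, z 83 mm: 85 mm in front of and 36 mm above the hinge line, about which it turns.
- plate_centre (a point): Centre of the loose wood-backed copper printing plate, 100 (x) x 50 (y) x 8 mm, about 0.12 kg, flat on the bed, 4 mm below and above the centre. It starts near the bed's middle, x along the bed's x, up to 0.08 rad askew, about 63 mm of it in front of the bar. It is completely out once its back end is in front of bed x 13 mm.
- ink_bottle_mid (a point): Bystander: middle of a black ink bottle with orange label, 34 mm diameter, 62 mm tall, upright.
- jar_mid (a point): Bystander: middle of an amber jar with white cap, 64 mm diameter, 80 mm tall, upright.
- jar_lid_mid (a point): Bystander: middle of a flat green jar lid, 66 mm diameter, 11 mm high, on the table.
Things that resemble listed ones, but are neither listed nor needed, are in the scene too. What is shaped like the part that bears plate_centre but yellow is not meant.

How it is judged:
On the way, in this order (a step that is already met when the one before it is completed fails the run):
1. the toggle is snapped over to off (above 0.8 rad) (value of joint toggle above 0.8 rad), for 0.2 s.
2. the clamp bar is swung up beyond 0.75 rad (half-way) (value of joint clamp above 0.75 rad), for 0.2 s.
3. the plate is out from under the bar's place (centre in front of bed x -36 mm) (x of plate_centre in the frame of bed below -0.036 m), for 0.2 s.
At the end, for the whole second after the job is handed in: The toggle is off (above 0.8 rad), the clamp bar stands open beyond 0.75 rad, and the plate lies at rest, flat on the bed (within 0.06 rad, centre 36 to 42 mm above the table), its centre more than 36 mm in front of the bed's middle, clear of the bar's place (value of joint toggle above 0.8 rad and value of joint clamp above 0.75 rad and x of plate_centre in the frame of bed between -0.12 and -0.036 m and y of plate_centre in the frame of bed between -0.1 and 0.1 m and z of plate_centre in the frame of bed between 0.036 and 0.042 m and angle between plate_centre's own z axis and vertical below 0.06 rad and linear speed of plate below 0.02 m/s); the robot touches nothing.
It fails at once if the plate is slid by more than 15 mm before the pump is off and the bar is up (distance of plate_centre from where it was at the start of the episode above 0.015 m and (value of joint toggle below 0.45 rad or value of joint clamp below 0.4 rad)).
It fails at once if the plate is lifted more than 20 mm off the bed (z of plate_centre in the frame of bed above 0.059 m).
It fails at once if a bystander (ink bottle, jar or lid) is moved more than 25 mm (distance of any of ink_bottle_mid, jar_mid, jar_lid_mid from where it was at the start of the episode above 0.025 m).
It also fails if it takes over 69 s, if anything falls off the work surface, if the arm or the gripper's body presses on something with over 40 N, if the wrist force passes 120 N, or if a joint passes its speed limit or range.

## Robot

A 6-joint arm with a two-finger parallel gripper is mounted at the origin on the work surface. World frame = base frame: x ahead of the robot, y to its left, z up, the work surface at z = 0. Lengths are in m, angles in rad, forces in N, time in s.
With the tool pointing down it reaches from about 0.3 to 0.775 m from the base axis. Payload 14.6 kg.
Tool frame: the origin (TCP) lies at the very end of the fingers, on their centre line; the grasp point (between the pads) lies 19 mm behind it; z points along the fingers, y is the line along which they close (so a half turn about z gives the same grasp; the last joint's range is limited). The gripper opens to 94 mm and grips with 3 to 60 N. Pads are 16 mm wide; open, the fingers measure 119 mm over their backs; the gripper's body (75 mm by 177 mm) begins 78 mm behind the grasp point.
Start: joints at [1.084, 0.3, 1.521, -0, 1.321, -0.067], TCP at [0.224, 0.502, 0.17] pointing down, gripper open.
Joint ranges: [-3.03, 3.03], [-0.79, 2.21], [0.23, 2.52], [-1.04, 4.18], [0, 3.07], [-2.55, 2.55]. Speed limits (rad/s): [2.22, 2.22, 2.57, 3.14, 3.14, 3.14].

## Interface

Orientations are given as [roll, pitch, yaw] about the fixed x, y, z axes, in that order (R = Rz(yaw) Ry(pitch) Rx(roll)).
In Python, from station import * gives the robot as it stands.
- The arm moves only by the tool jog_arm, never from a script. Its argument "rows" is a list of rows, each a list of 3 entries, a list of its own where there are three numbers: the shift along the tool's x, y, z in m, then the turn about the tool's z in degrees, then the finger opening in m, from 0 to 0.094. A call has 1 to 12 rows; each row shifts and turns the commanded pose from where the row before left it, along the tool's axes as they then stand; what a row does not reach is not made up. A row lasts 1/12 s, in which the tool goes at most 41.7 mm and 7.16 degrees, less where a joint would pass 70% of its speed; a pose out of reach is approached as far as the arm can. A call is refused whole if a number of a shift passes 0.0417 or a number of a turn 7.16, either way. A call with a gripper value outside its range is refused whole. The fingers move at their own pace and stop on an object; "squeeze" is the grip in N (left out, the last holds). Time passes only in rows, so rows that do not move let the fingers close. It gives the time, the measured TCP pose, the force, the opening and the grip force at its end, in the units of the state.
- get_obs(): the state, without advancing time (a new reading comes with each control period).
- camera(name): name is "side" or "top"; returns a dict with "image" (400x640x3 uint8, red, green, blue), "range_z" (400x640 float32, m along the optical axis (not along the pixel's ray), 0 where there is no reading), "K" (3x3 intrinsics, pixels), "world_from_camera" (4x4, takes a point from camera to world coordinates). Camera axes: x right, y up, looking along -z (the intrinsics and any distortion apply to the point x, -y, -z); pixel columns grow to the right and rows downward; lengths in m; the calibration is good to about 2 mm. A picture is of the moment at which its call begins.
- hand_in(): hands the job in; it is judged then, once.
Trained networks look in a picture, given as the dict that the camera call returned (one of the last four; its "shot" number tells which), for a name from the list of things; names that differ only in an ending like _2 or _b are one class to them, and where a whole thing is asked for, a point or a joint stands for the part that bears it (a point fixed in the world has none). Each returns a list of dicts, best first, with "p" (0 to 1); they miss things now and then, are a little off and sometimes report something else, mostly with a low value. They report only what shows in the picture. A call takes as long as a camera call. They do not tell look-alikes from the thing itself.
- search_frame(label, picture): "at" ([column, row] as shares, 0 to 1, of the picture: columns of its width, rows of its height, amid what is visible of it).
- spot_point(label, picture): "at" ([column, row] as shares, 0 to 1, of the picture: columns of its width, rows of its height: a listed point, or the origin of a listed thing).
The state is a dict: "time_s": time; "qpos": joint angles; "joint_vel": joint speeds; "tau": joint torques, N m; "ee_pos": TCP position; "eef_rot": TCP orientation; "force": force on the tool from outside, world axes, zero at the start; "moment": the same for the moment, N m; "grip_width": finger opening in m; "grip_force": force on a finger pad.
Only numpy, scipy, OpenCV 4.12 (cv2) and the standard library are available. Lean on these libraries where they do the work, as an engineer would, in place of code of your own. Each camera call takes 0.05 s, during which the arm holds its last target. There are 200 camera calls.

## Working session

There is one attempt and no reset: what is moved stays moved. The work goes in short steps, Python scripts to look and compute and a tool call to move; the robot and the scene stay as the last step left them, time stands still between calls to the robot, and variables do not carry over. Pictures are saved under pics/ and viewed, at most 10 in all, crops included, and the job is handed in when it is done.

Besides the shell and the picture viewer there is one more tool, called after "Call:" as a command line: name --argument value ..., lists and objects as JSON in quotes. jog_arm: Moves the arm, as the interface text tells. Its arguments: {"type":"object","properties":{"rows":{"type":"array","items":{"type":"array"}},"squeeze":{"type":"number"}},"required":["rows"]}

```bash
mkdir -p pics; cat > h.py <<'E'
from station import *
import numpy as np, cv2
def px2w(c,u,v,z=None,d=None):
    K=np.array(c["K"]);T=np.array(c["world_from_camera"])
    r=np.array([(u-K[0,2])/K[0,0],-(v-K[1,2])/K[1,1],-1.0])
    o=T[:3,3];w=T[:3,:3]@r
    if z is not None: return o+w*(z-o[2])/w[2]
    return o+w*d
def rng(c,u,v):
    return px2w(c,u,v,d=c["range_z"][int(v),int(u)])
def w2px(c,p):
    K=np.array(c["K"]);T=np.array(c["world_from_camera"])
    q=T[:3,:3].T@(np.array(p)-T[:3,3]);return K[0,2]+K[0,0]*q[0]/-q[2],K[1,2]+K[1,1]*-q[1]/-q[2]
def save(c,n,box=None,s=1):
    im=c["image"][:,:,::-1]
    if box: im=im[box[1]:box[3],box[0]:box[2]]
    cv2.imwrite("pics/"+n,cv2.resize(im,None,fx=s,fy=s))
E
python3 - <<'E'
from h import *
np.set_printoptions(precision=3,suppress=True)
for n in("top","side"):
    c=camera(n);save(c,n+"0.png",s=1.25)
    print(n,[k for k in c],np.array(c["world_from_camera"])[:3,3])
    for l in["console","rack_front","toggle_tip","bed","clamp_hinge","clamp_knob","plate_centre","ink_bottle_mid","jar_mid","jar_lid_mid"]:
        for r in spot_point(l,c)[:3]:
            u,v=r["at"][0]*640,r["at"][1]*400
            print(l,round(r["p"],2),round(u),round(v),rng(c,min(max(u,0),639),min(max(v,0),399)))
E
```

```text
top ['image', 'range_z', 'K', 'world_from_camera', 'shot'] [0.538 0.017 1.071]
console 0.7 407 219 [ 0.543 -0.202  0.053]
rack_front 0.74 430 249 [ 0.478 -0.212  0.234]
toggle_tip 0.43 408 233 [ 0.51  -0.191  0.115]
clamp_hinge 0.74 257 171 [0.671 0.206 0.035]
clamp_knob 0.93 259 197 [0.595 0.188 0.098]
plate_centre 0.77 357 116 [ 0.835 -0.069  0.01 ]
plate_centre 0.73 355 290 [ 0.347 -0.066  0.006]
plate_centre 0.67 265 209 [0.568 0.182 0.038]
jar_mid 0.62 332 161 [0.694 0.002 0.079]
jar_lid_mid 0.98 331 196 [0.606 0.001 0.012]
side ['image', 'range_z', 'K', 'world_from_camera', 'shot'] [ 0.292 -0.807  0.681]
console 0.97 346 317 [ 0.524 -0.259  0.055]
rack_front 0.65 317 238 [ 0.48  -0.222  0.236]
rack_front 0.3 308 210 [0.58  0.173 0.045]
toggle_tip 0.43 329 279 [ 0.511 -0.198  0.108]
bed 0.61 305 223 [ 0.473 -0.169  0.237]
clamp_hinge 0.69 338 196 [ 0.554 -0.135  0.262]
clamp_knob 0.86 312 192 [0.596 0.18  0.096]
plate_centre 0.94 222 227 [0.334 0.226 0.008]
plate_centre 0.58 303 209 [0.57  0.184 0.042]
plate_centre 0.57 244 294 [ 0.347 -0.073  0.008]
ink_bottle_mid 0.76 285 255 [ 0.464 -0.005  0.04 ]
jar_mid 0.78 367 237 [ 0.678 -0.023  0.055]
jar_lid_mid 0.62 337 254 [ 0.601 -0.01   0.012]
```

View pics/top0.png

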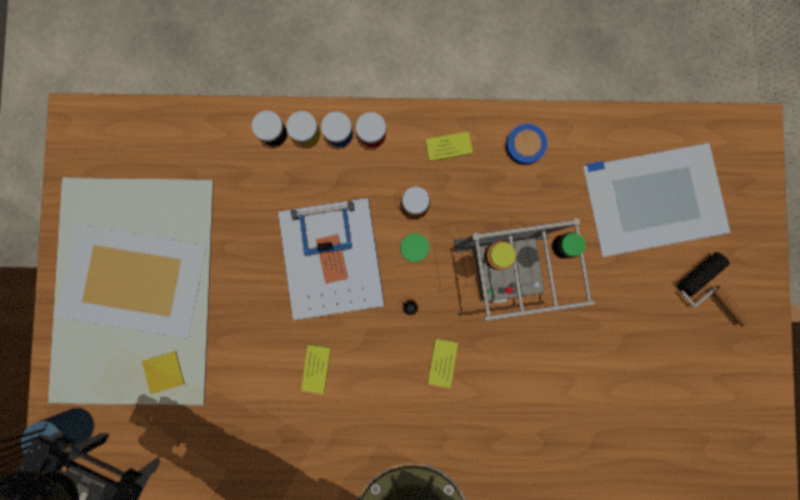

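View pics/side0.png

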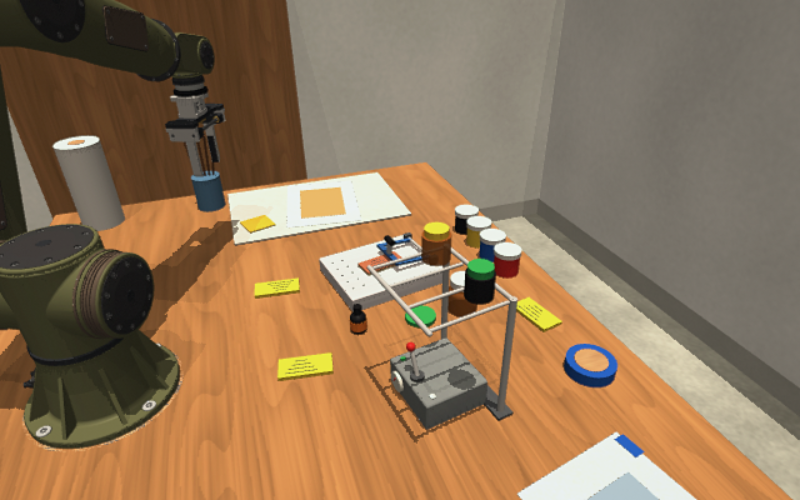

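Top view: the copper plate is under the blue U-bar at (331,260) in the 1.25x picture. The look-alikes are the yellow pads at (450,146), (316,370) and (443,362), plus orange sheets at (130,282) and (650,200). The knob is black at (325,246), not the roller at (703,272). The red toggle ball is at (509,289) top and (411,347) side, leaning to the green side. Next I fit the frames and check a crop.

```bash
python3 - <<'E'
from h import *
np.set_printoptions(precision=4,suppress=True)
def cloud(c):
    K=np.array(c["K"]);T=np.array(c["world_from_camera"]);d=c["range_z"]
    v,u=np.mgrid[:400,:640];P=np.stack([(u-K[0,2])/K[0,0]*d,-(v-K[1,2])/K[1,1]*d,-d],-1)
    return P@T[:3,:3].T+T[:3,3]
def rect(n,p):
    r=cv2.minAreaRect((p[:,:2]*1000).astype(np.float32));print(n,len(p),r,"zmed",np.median(p[:,2]))
    print(cv2.boxPoints(r).tolist())
for n in("top","side"):
    c=camera(n);P=cloud(c);im=c["image"].astype(int);x,y,z=P[...,0],P[...,1],P[...,2]
    R,G,B=im[...,0],im[...,1],im[...,2]
    near=(abs(x-.57)<.16)&(abs(y-.17)<.16)
    m=near&(z>.028)&(z<.06);m=cv2.morphologyEx(m.astype(np.uint8),cv2.MORPH_OPEN,np.ones((3,3)))>0
    rect(n+" bed",P[m])
    m=near&(R>G*1.5)&(z>.037)&(z<.05);rect(n+" plate",P[m])
    m=near&(B>R*1.4)&(z>.04)&(z<.07);
    print("blue",m.sum(),P[m].mean(0));
    m=near&(z>.085)&(z<.12);print("knob",m.sum(),np.median(P[m],0)); rect("knob",P[m])
    con=(abs(x-.54)<.15)&(abs(y+.2)<.15)
    rect(n+" box",P[con&(z>.048)&(z<.062)]); rect(n+" rack",P[con&(z>.22)&(z<.242)])
    m=con&(R>150)&(G<70)&(z>.09)&(z<.125);print("ball",m.sum(),P[m].mean(0),P[m].max(0))
    vv,uu=np.nonzero(m);print(uu.mean(),vv.mean(),px2w(c,uu.mean(),vv.mean(),z=.105))
    if n=="side":
        a=cv2.resize(c["image"][230:350,270:430],None,fx=4,fy=4)[:,:,::-1];cv2.imwrite("pics/tog.png",a)
E
```

```text
top bed 6304 ((573.4977416992188, 156.91751098632812), (251.6902618408203, 255.4844207763672), 9.6787691116333) zmed 0.0348247217472103
[[427.96734619140625, 261.683837890625], [470.92047119140625, 9.836006164550781], [719.0281372070312, 52.15118408203125], [676.0750122070312, 303.9990234375]]
top plate 475 ((573.2989501953125, 112.60379791259766), (232.6892547607422, 198.3782196044922), 0.7452185750007629) zmed 0.04240849571983696
[[455.67413330078125, 210.2713165283203], [458.25421142578125, 11.909884452819824], [690.9237670898438, 14.936279296875], [688.3436889648438, 213.29771423339844]]
blue 303 [0.6173 0.1921 0.0553]
knob 75 [0.5981 0.1887 0.0963]
knob 75 ((597.9182739257812, 189.04942321777344), (16.073749542236328, 30.18523406982422), 11.274995803833008) zmed 0.09634503275475181
[[587.0856323242188, 202.27940368652344], [592.9873657226562, 172.67674255371094], [608.7509155273438, 175.81944274902344], [602.8491821289062, 205.42210388183594]]
top box 1436 ((559.1942138671875, -198.5310516357422), (140.5673828125, 181.47518920898438), 8.824248313903809) zmed 0.0541858884185481
[
[... 1565 characters left out ...]
49853515625), (140.0579833984375, 185.63339233398438), 9.607882499694824) zmed 0.056220687083670284
[[474.67889404296875, -129.1583709716797], [505.66192626953125, -312.1878967285156], [643.7553100585938, -288.81158447265625], [612.7722778320312, -105.78207397460938]]
side rack 1309 ((551.54931640625, -206.30068969726562), (156.24356079101562, 196.91964721679688), 10.10274887084961) zmed 0.2357411965899074
[[457.3675842285156, -123.07115936279297], [491.9100646972656, -316.9375305175781], [645.7310791015625, -289.53021240234375], [611.1885986328125, -95.66384887695312]]
ball 29 [ 0.5112 -0.1929  0.1119] [ 0.5179 -0.1874  0.1147]
328.37931034482756 276.13793103448273 [ 0.5139 -0.1855  0.105 ]
```

View pics/tog.png

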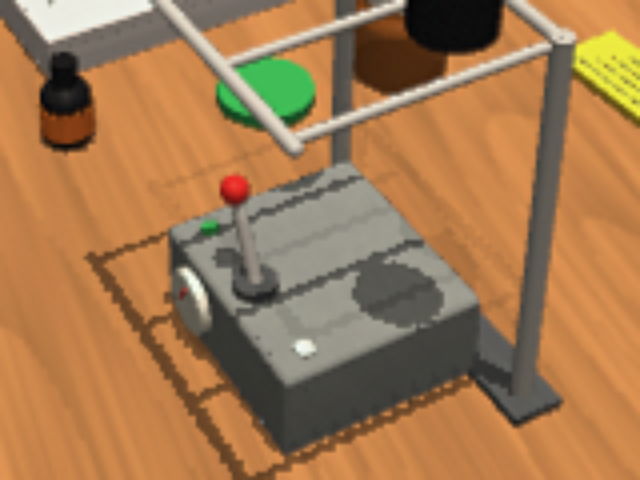

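The ball is upright on the green side at crop (235,188), with clear space in front of it. The fitted frames agree with the sizes given. The approach needs a lean, so I'll test whether a turn takes three numbers.

Call:
jog_arm --rows '[[[0,0,0],[0,3,0],0.0]]'

```text
validation failed for argument at $.ro...
```

```bash
python3 - <<'E'
from h import *
o=get_obs()
for k in o: print(k,np.round(o[k],3))
E
```

```text
time_s 1.2
qpos [ 1.084  0.3    1.521  0.     1.321 -0.067]
joint_vel [-0.003 -0.001 -0.001  0.001 -0.003 -0.002]
tau [-1.0000e-03 -5.3168e+01 -3.5290e+01  7.1000e-02  2.1000e-02 -0.0000e+00]
ee_pos [0.224 0.502 0.17 ]
eef_rot [ 3.142 -0.     2.722]
force [ 0.353 -0.373  0.921]
moment [ 0.01  -0.031 -0.016]
grip_force 0.0
grip_width 0.094
```

Call:
jog_arm --rows '[[[0,0,-0.04],0,0.0],[[0,0,-0.04],0,0.0],[[0,0,-0.04],0,0.0],[[0,0,-0.04],0,0.0],[[0.04,0,0],0,0.0],[[0.04,0,0],0,0.0]]'

```text
time_s: 1.7
ee_pos: [0.1516, 0.5353, 0.3324]
eef_rot: [3.137, -0.0, 2.718]
force: [0.8, 0.5, -0.6]
grip_width: 0.0576
grip_force: 0.0
```

Call:
jog_arm --rows '[[[-0.037,-0.02,0],0,0.0],[[-0.037,-0.02,0],0,0.0],[[-0.037,-0.02,0],0,0.0],[[-0.037,-0.02,0],0,0.0],[[-0.037,-0.02,0],0,0.0],[[-0.037,-0.02,0],0,0.0],[[-0.037,-0.02,0],0,0.0],[[-0.037,-0.02,0],0,0.0],[[-0.037,-0.02,-0.01],0,0.0],[[-0.037,-0.02,-0.01],0,0.0],[[-0.037,-0.02,-0.01],0,0.0],[[-0.037,-0.02,0],0,0.0]]'

```text
time_s: 2.7
ee_pos: [0.4549, 0.1394, 0.3609]
eef_rot: [3.14, 0.002, 2.722]
force: [1.2, 0.4, -0.3]
grip_width: 0.0005
grip_force: 0.0
```

Call:
jog_arm --rows '[[[-0.04,0,0],0,0.0],[[-0.04,0,0],0,0.0],[[-0.04,0,0],0,0.0],[[-0.04,0,0],0,0.0],[[-0.04,0,0],0,0.0],[[-0.04,0,0],0,0.0],[[-0.04,0,0],0,0.0],[[-0.04,0,0],0,0.0],[[-0.04,0,0],0,0.0],[[-0.04,0,0],0,0.0],[[-0.04,0,0],0,0.0],[[-0.04,0,0],0,0.0]]'

```text
time_s: 3.7
ee_pos: [0.7818, -0.0383, 0.3144]
eef_rot: [3.119, 0.053, 2.721]
force: [0.5, -0.4, 0.8]
grip_width: 0.0005
grip_force: 0.0
```

```bash
python3 - <<'E'
from h import *
o=get_obs();print(np.round(o["qpos"],3),o["eef_rot"])
E
```

```text
[-0.097  0.921  0.236  0.005  1.926 -1.247] [3.11908816 0.05344535 2.72107852]
```

Call:
jog_arm --rows '[[[-0.04,0,0],0,0.0],[[-0.04,0,0],0,0.0],[[-0.04,0,0],0,0.0],[[-0.04,0,0],0,0.0],[[-0.04,0,0],0,0.0],[[-0.04,0,0],0,0.0]]'

```text
time_s: 4.2
ee_pos: [0.839, -0.1187, 0.2631]
eef_rot: [3.08, 0.173, 2.716]
force: [-0.1, 0.9, -0.6]
grip_width: 0.0004
grip_force: 0.0
```

```bash
python3 - <<'E'
from h import *
o=get_obs();print(np.round(o["qpos"],3),o["eef_rot"])
E
```

```text
[-0.191  0.993  0.236  0.021  1.73  -1.336] [3.07954644 0.17267105 2.71582792]
```

Call:
jog_arm --rows '[[[-0.03,0.03,-0.03],0,0.0],[[-0.03,0.03,-0.03],0,0.0],[[-0.03,0.03,-0.03],0,0.0],[[-0.03,0.03,-0.03],0,0.0],[[-0.03,0.03,-0.03],0,0.0],[[-0.03,0.03,-0.03],0,0.0]]'

```text
time_s: 4.7
ee_pos: [0.8363, -0.0275, 0.3679]
eef_rot: [3.034, 0.292, 2.707]
force: [-0.1, 0.8, 0.5]
grip_width: 0.0003
grip_force: 0.0
```

```bash
python3 - <<'E'
from h import *
o=get_obs();print(np.round(o["qpos"],3),o["eef_rot"])
E
```

```text
[-0.077  0.87   0.235  0.     1.726 -1.229] [3.03405468 0.29234279 2.70690392]
```

Call:
jog_arm --rows '[[[0.04,0,0],0,0.0],[[0.04,0,0],0,0.0],[[0.04,0,0],0,0.0],[[0,0,0],0,0.0]]'

```text
time_s: 5.03
ee_pos: [0.7796, 0.0003, 0.3467]
eef_rot: [3.038, 0.282, 2.709]
force: [1.8, 0.0, -1.3]
grip_width: 0.0002
grip_force: 0.0
```

```bash
python3 - <<'E'
from h import *
o=get_obs();print(np.round(o["qpos"],3),o["eef_rot"])
E
```

```text
[-0.043  0.615  0.705 -0.01   1.522 -1.196] [3.03793649 0.28235555 2.70862326]
```

Call:
jog_arm --rows '[[[-0.038,0.017,-0.015],0,0.0],[[-0.038,0.017,-0.015],0,0.0],[[-0.038,0.017,-0.015],0,0.0],[[-0.038,0.017,-0.015],0,0.0],[[-0.038,0.017,-0.015],0,0.0],[[-0.038,0.017,-0.015],0,0.0],[[-0.038,0.017,-0.015],0,0.0],[[-0.038,0.017,-0.015],0,0.0],[[-0.038,0.017,-0.015],0,0.0],[[-0.038,0.017,-0.015],0,0.0],[[-0.038,0.017,-0.015],0,0.0],[[-0.038,0.017,-0.015],0,0.0]]'

```text
time_s: 6.03
ee_pos: [0.8501, 0.0006, 0.4768]
eef_rot: [2.922, 0.506, 2.667]
force: [0.6, -0.3, -0.9]
grip_width: 0.0005
grip_force: 0.0
```

```bash
cat >> h.py <<'E'
from scipy.spatial.transform import Rotation as Ro
def st():
    o=get_obs();R=Ro.from_euler("xyz",o["eef_rot"]).as_matrix();z=R[:,2]
    np.set_printoptions(precision=3,suppress=True)
    print("t",round(float(o["time_s"]),2),"q",np.array(o["qpos"]),"p",np.array(o["ee_pos"]),"F",np.array(o["force"]))
    print("lean deg",np.degrees(np.arccos(-z[2])),"lean az",np.arctan2(z[1],z[0]),"x",R[:,0],"y",R[:,1],"z",z)
    return np.array(o["ee_pos"]),R
E
python3 -c "
from h import *
st()"
```

```text
t 6.03 q [-0.042  0.76   0.235 -0.001  1.599 -1.195] p [0.85  0.001 0.477] F [ 0.578 -0.322 -0.94 ]
lean deg 31.395668052829116 lean az -0.04411815478210939 x [-0.778  0.4   -0.485] y [0.352 0.916 0.19 ] z [ 0.52  -0.023 -0.854]
```

Call:
jog_arm --rows '[[[-0.038,0.016,-0.015],-3,0.0],[[-0.038,0.014,-0.015],-3,0.0],[[-0.038,0.012,-0.015],-3,0.0],[[-0.04,0.01,-0.015],-3,0.0],[[-0.04,0.008,-0.015],-3,0.0],[[-0.04,0.006,-0.015],-3,0.0],[[-0.04,0.003,-0.015],-3,0.0],[[-0.04,0.001,-0.015],-3,0.0]]'

```text
time_s: 6.7
ee_pos: [0.8352, -0.0012, 0.5847]
eef_rot: [-3.107, 0.737, -3.122]
force: [0.2, -0.4, -0.1]
grip_width: 0.0005
grip_force: 0.0
```

```bash
python3 -c "
from h import *
st()"
```

```text
t 6.7 q [-0.049  0.649  0.235  0.012  1.52  -1.622] p [ 0.835 -0.001  0.585] F [ 0.193 -0.377 -0.069]
lean deg 42.25266461294268 lean az -0.03236609798172306 x [-0.74  -0.014 -0.672] y [ 0.004  1.    -0.026] z [ 0.672 -0.022 -0.74 ]
```

```bash
cat >> h.py <<'E'
def fr(o,yaw,p):
    c,s=np.cos(yaw),np.sin(yaw);p=np.array(p)/1000
    return np.array([o[0]+c*p[0]-s*p[1],o[1]+s*p[0]+c*p[1],p[2]])
con=lambda *p:fr((.5397,-.2071),.165,p)
bed=lambda *p:fr((.572,.182),.170,p)
def go(*ws):
    p,R=st()
    for w in ws: d=R.T@(w-p);print("to",w,"shift mm",d*1000,"rows",np.abs(d).max()/.04);p=w
E
python3 -c "
from h import *
go(np.array([.40,-.10,.30]),con(-100,58,150),con(-15,55,90))"
```

```text
t 6.7 q [-0.049  0.649  0.235  0.012  1.52  -1.622] p [ 0.835 -0.001  0.585] F [ 0.193 -0.377 -0.069]
lean deg 42.25266461294268 lean az -0.03236609798172306 x [-0.74  -0.014 -0.672] y [ 0.004  1.    -0.026] z [ 0.672 -0.022 -0.74 ]
to [ 0.4 -0.1  0.3] shift mm [514.955 -93.128 -79.585] rows 12.873884433041408
to [ 0.432 -0.166  0.15 ] shift mm [ 78.398 -62.289 133.662] rows 3.3415420249889616
to [ 0.516 -0.155  0.09 ] shift mm [-22.297  12.878 100.851] rows 2.521282503802371
```

Call:
jog_arm --rows '[[[0.038,-0.007,-0.006],0,0.0],[[0.038,-0.007,-0.006],0,0.0],[[0.038,-0.007,-0.006],0,0.0],[[0.038,-0.007,-0.006],0,0.0],[[0.038,-0.007,-0.006],0,0.0],[[0.038,-0.007,-0.006],0,0.0],[[0.038,-0.007,-0.006],0,0.0],[[0.038,-0.007,-0.006],0,0.0],[[0.038,-0.007,-0.006],0,0.0],[[0.038,-0.007,-0.006],0,0.0],[[0.038,-0.007,-0.006],-5,0.0],[[0.038,-0.007,-0.006],-5,0.0]]'

```text
time_s: 7.7
ee_pos: [0.5136, -0.0798, 0.3805]
eef_rot: [-2.947, 0.718, -2.884]
force: [-0.2, -0.5, 1.0]
grip_width: 0.0004
grip_force: 0.0
```

```bash
python3 -c "
from h import *
go(con(-100,58,150),con(-15,55,90),con(-15,-15,90))"
```

```text
t 7.7 q [-0.349 -0.325  1.841  0.265  0.928 -2.186] p [ 0.514 -0.08   0.38 ] F [-0.183 -0.476  1.003]
lean deg 42.37964291903107 lean az -0.03333787680693197 x [-0.728 -0.192 -0.658] y [-0.127  0.981 -0.146] z [ 0.674 -0.022 -0.739]
to [ 0.432 -0.166  0.15 ] shift mm [227.983 -40.92  116.929] rows 5.699565875093753
to [ 0.516 -0.155  0.09 ] shift mm [-24.025   8.828 100.89 ] rows 2.522257916842191
to [ 0.527 -0.224  0.09 ] shift mm [  4.87  -69.209   9.297] rows 1.7302189050056576
```

```bash
python3 -c "
from h import *
go(np.array([.36,-.12,.30]),con(-110,58,150),con(-15,55,90))"
```

```text
t 7.7 q [-0.349 -0.325  1.841  0.265  0.928 -2.186] p [ 0.514 -0.08   0.38 ] F [-0.183 -0.476  1.003]
lean deg 42.37964291903107 lean az -0.03333787680693197 x [-0.728 -0.192 -0.658] y [-0.127  0.981 -0.146] z [ 0.674 -0.022 -0.739]
to [ 0.36 -0.12  0.3 ] shift mm [172.46   -8.235 -43.104] rows 4.311508016696326
to [ 0.422 -0.168  0.15 ] shift mm [ 63.019 -33.046 153.425] rows 3.835620039961305
to [ 0.516 -0.155  0.09 ] shift mm [-31.522   9.188 107.499] rows 2.6874643453426548
```

Call:
jog_arm --rows '[[[0.029,-0.001,-0.007],0,0.0],[[0.029,-0.001,-0.007],0,0.0],[[0.029,-0.002,-0.007],0,0.0],[[0.029,-0.002,-0.007],0,0.0],[[0.029,-0.002,-0.007],0,0.0],[[0.028,-0.001,-0.007],0,0.0],[[0.0125,-0.0065,0.03],0,0.0],[[0.0125,-0.0065,0.03],0,0.0],[[0.0125,-0.0065,0.03],0,0.0],[[0.0125,-0.0065,0.03],0,0.0],[[0.0125,-0.0065,0.03],0,0.0],[[0,0,0],0,0.0]]'

```text
time_s: 8.7
ee_pos: [0.4389, -0.1194, 0.1651]
eef_rot: [-2.939, 0.666, -2.945]
force: [-0.0, -0.2, -0.8]
grip_width: 0.0005
grip_force: 0.0
```

```bash
python3 -c "
from h import *
go(con(-15,55,90),con(-15,-15,90))
c=camera('side');save(c,'a.png',(230,150,430,350),3)"
```

```text
t 8.7 q [-0.511 -0.308  2.311  0.489  0.538 -2.554] p [ 0.439 -0.119  0.165] F [-0.004 -0.231 -0.813]
lean deg 39.61778376167305 lean az -0.12352684391860652 x [-0.771 -0.154 -0.618] y [-0.07   0.985 -0.158] z [ 0.633 -0.079 -0.77 ]
to [ 0.516 -0.155  0.09 ] shift mm [ -7.395 -28.851 109.37 ] rows 2.7342555599313374
to [ 0.527 -0.224  0.09 ] shift mm [  1.764 -68.816  12.701] rows 1.7203880745436395
```

View pics/a.png

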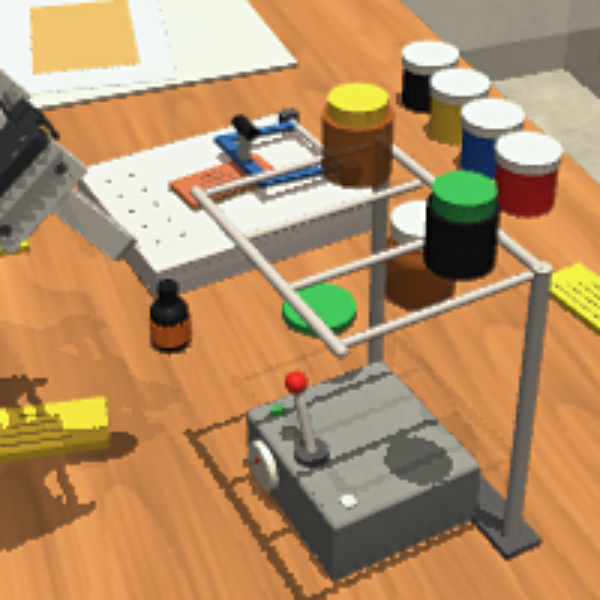

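The tool tip is at about (130,250), left of and above the ink bottle, with the toggle ball at (296,380). Joint 6 is at its limit, so I'll twist it back.

Call:
jog_arm --rows '[[[0,0,0],7,0.0],[[0,0,0],7,0.0],[[0,0,0],7,0.0],[[0,0,0],0,0.0]]'

```text
time_s: 9.08
ee_pos: [0.4387, -0.1203, 0.1707]
eef_rot: [3.042, 0.693, 2.86]
force: [0.4, 0.4, 0.3]
grip_width: 0.0001
grip_force: 0.0
```

```bash
python3 -c "
from h import *
go(con(-80,62,125),con(-15,55,90),con(-15,-15,90))"
```

```text
t 9.08 q [-0.514 -0.321  2.309  0.488  0.546 -2.181] p [ 0.439 -0.12   0.171] F [0.402 0.397 0.27 ]
lean deg 40.042053084123694 lean az -0.12603733661581235 x [-0.739  0.213 -0.639] y [0.215 0.974 0.076] z [ 0.638 -0.081 -0.766]
to [ 0.451 -0.159  0.125] shift mm [ 12.116 -38.741  45.733] rows 1.1433165348951846
to [ 0.516 -0.155  0.09 ] shift mm [-25.081  15.034  68.146] rows 1.7036609999202197
to [ 0.527 -0.224  0.09 ] shift mm [-23.239 -64.753  12.922] rows 1.6188239862663818
```

Call:
jog_arm --rows '[[[0.006,-0.019,0.023],-3,0.0],[[0.006,-0.019,0.023],-3,0.0],[[0,0,0],0,0.0]]'

```text
time_s: 9.33
ee_pos: [0.4514, -0.1544, 0.1273]
eef_rot: [3.116, 0.689, 2.972]
force: [0.2, -0.0, -0.6]
grip_width: 0.0005
grip_force: 0.0
```

```bash
python3 -c "
from h import *
go(con(-80,62,125),con(-18,55,90),con(-18,5,90))"
```

```text
t 9.33 q [-0.592 -0.161  2.303  0.695  0.46  -2.549] p [ 0.451 -0.154  0.127] F [ 0.152 -0.005 -0.559]
lean deg 39.524735880703545 lean az -0.1290502971466118 x [-0.761  0.13  -0.636] y [0.152 0.988 0.02 ] z [ 0.631 -0.082 -0.771]
to [ 0.451 -0.159  0.125] shift mm [ 1.448 -4.774  1.708] rows 0.11934907685039352
to [ 0.513 -0.156  0.09 ] shift mm [-24.699  12.044  66.052] rows 1.6513076769152442
to [ 0.521 -0.205  0.09 ] shift mm [-12.66  -47.483   9.223] rows 1.1870827966128532
```

Call:
jog_arm --rows '[[[0,0,-0.01],7.1,0.0],[[0,0,0],7.1,0.0],[[0,0,0],7.1,0.0],[[0,0,0],7.1,0.0],[[0,0,0],7.1,0.0],[[0,0,0],7.1,0.0],[[0,0,0],7.1,0.0],[[0,0,0],7.1,0.0],[[0,0,0],7.1,0.0],[[0,0,0],7.1,0.0],[[0,0,0],7.1,0.0],[[0,0,0],7.1,0.0]]'

```text
time_s: 10.33
ee_pos: [0.4452, -0.152, 0.1384]
eef_rot: [2.449, 0.045, 1.496]
force: [-0.5, 0.1, 0.5]
grip_width: 0.0004
grip_force: 0.0
```

Call:
jog_arm --rows '[[[0,0,0],7.1,0.0],[[0,0,0],7.1,0.0],[[0,0,0],7.1,0.0],[[0,0,0],7.1,0.0],[[0,0,0],7.1,0.0],[[0,0,0],7.1,0.0],[[0,0,0],7.1,0.0],[[0,0,0],7.1,0.0],[[0,0,0],7.1,0.0],[[0,0,0],7.1,0.0],[[0,0,0],0,0.0]]'

```text
time_s: 11.25
ee_pos: [0.4452, -0.1521, 0.1382]
eef_rot: [2.828, -0.629, 0.374]
force: [0.2, -0.9, -0.6]
grip_width: 0.0002
grip_force: 0.0
```

```bash
python3 -c "
from h import *
go(con(-80,58,125),con(-18,55,90),con(-18,5,90))"
```

```text
t 11.25 q [-0.598 -0.203  2.308  0.661  0.49   0.198] p [ 0.445 -0.152  0.138] F [ 0.23  -0.903 -0.598]
lean deg 39.725862463271795 lean az -0.12919724788461742 x [0.753 0.295 0.589] y [ 0.179 -0.952  0.249] z [ 0.634 -0.082 -0.769]
to [ 0.451 -0.163  0.125] shift mm [-6.424  8.248 14.917] rows 0.3729354691899021
to [ 0.513 -0.156  0.09 ] shift mm [27.932 -4.581 65.398] rows 1.6349378502606928
to [ 0.521 -0.205  0.09 ] shift mm [-8.385 48.413  9.266] rows 1.210327282037182
```

Call:
jog_arm --rows '[[[-0.006,0.008,0.015],0,0.0],[[0.009,-0.001,0.022],0,0.0],[[0.009,-0.002,0.022],0,0.0],[[0.009,-0.001,0.022],0,0.0],[[0,0,0],0,0.0]]'

```text
time_s: 11.67
ee_pos: [0.5144, -0.1555, 0.0862]
eef_rot: [2.826, -0.625, 0.383]
force: [-0.2, -0.2, -1.3]
grip_width: 0.0002
grip_force: 0.0
```

```bash
python3 -c "
from h import *
go(con(-18,55,90),con(-18,5,90))
c=camera('side');save(c,'b.png',(270,180,430,340),3)"
```

```text
t 11.67 q [-0.493  0.074  2.204  0.852  0.309  0.047] p [ 0.514 -0.156  0.086] F [-0.233 -0.231 -1.317]
lean deg 39.54126303990763 lean az -0.12588685951150133 x [0.752 0.303 0.585] y [ 0.187 -0.949  0.252] z [ 0.632 -0.08  -0.771]
to [ 0.513 -0.156  0.09 ] shift mm [ 1.008  0.959 -3.796] rows 0.09489545121131505
to [ 0.521 -0.205  0.09 ] shift mm [-8.788 48.368  9.129] rows 1.2091901996694239
```

View pics/b.png

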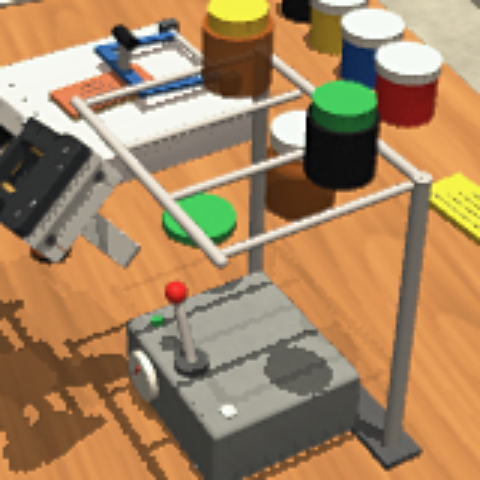

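The finger is on the green side of the ball, its tip at (130,255) and the ball at (176,292), below the rack rod with clearance. Pushing.

Call:
jog_arm --rows '[[[-0.002,0.009,0.001],0,0.0],[[-0.002,0.009,0.001],0,0.0],[[-0.002,0.009,0.001],0,0.0],[[-0.002,0.009,0.001],0,0.0],[[-0.002,0.009,0.001],0,0.0],[[-0.002,0.009,0.001],0,0.0],[[0,0,0],0,0.0]]'

```text
time_s: 12.3
ee_pos: [0.5168, -0.213, 0.089]
eef_rot: [2.83, -0.627, 0.372]
force: [-0.6, 0.7, 1.0]
grip_width: 0.0005
grip_force: 0.0
```

```bash
python3 -c "
from h import *
p,R=st()
c=camera('side')
im=c['image'].astype(int);m=(im[...,0]>150)&(im[...,1]<60)&(im[...,2]<60);v,u=np.nonzero(m)
k=(abs(u-330)<40)&(abs(v-275)<40);print(k.sum(),u[k].mean(),v[k].mean(),'on',w2px(c,con(-25,22,105)),'off',w2px(c,con(-25,-22,105)))
go(con(-18,-5,90),con(-18,40,92),con(-90,50,150))"
```

```text
t 12.3 q [-0.624  0.127  2.136  0.91   0.393 -0.094] p [ 0.517 -0.213  0.089] F [-0.621  0.744  1.004]
lean deg 39.586592933112634 lean az -0.1296356659127187 x [0.754 0.294 0.587] y [ 0.179 -0.952  0.248] z [ 0.632 -0.082 -0.771]
23 328.5652173913044 276.4782608695652 on (np.float64(327.928660970893), np.float64(277.62914968279784)) off (np.float64(338.72551551499373), np.float64(290.4484443965713))
t 12.35 q [-0.623  0.127  2.137  0.909  0.392 -0.092] p [ 0.517 -0.212  0.088] F [ 0.232 -0.28  -0.147]
lean deg 39.54283720078188 lean az -0.12899312917311495 x [0.755 0.294 0.587] y [ 0.179 -0.952  0.247] z [ 0.631 -0.082 -0.771]
to [ 0.523 -0.215  0.09 ] shift mm [4.782 4.179 3.021] rows 0.1195379415600159
to [ 0.515 -0.171  0.092] shift mm [  8.64  -43.098  -9.844] rows 1.0774520332040427
to [ 0.443 -0.173  0.15 ] shift mm [-21.387   3.238 -90.444] rows 2.2610976358239783
```

```bash
python3 -c "
from h import *
c=camera('side');save(c,'c.png',(290,220,390,320),5)
d=camera('top');print(w2px(c,st()[0]))
P=np.array([rng(c,328,276),rng(c,329,277)]);print(P)"
```

```text
t 12.45 q [-0.621  0.127  2.138  0.909  0.392 -0.092] p [ 0.516 -0.211  0.088] F [-0.791  0.236  0.019]
lean deg 39.506232055249434 lean az -0.1276113484069484 x [0.755 0.294 0.586] y [ 0.179 -0.952  0.247] z [ 0.631 -0.081 -0.772]
(np.float64(333.8345248040421), np.float64(289.94029312363546))
[[ 0.51  -0.193  0.113]
 [ 0.511 -0.196  0.112]]
```

View pics/c.png

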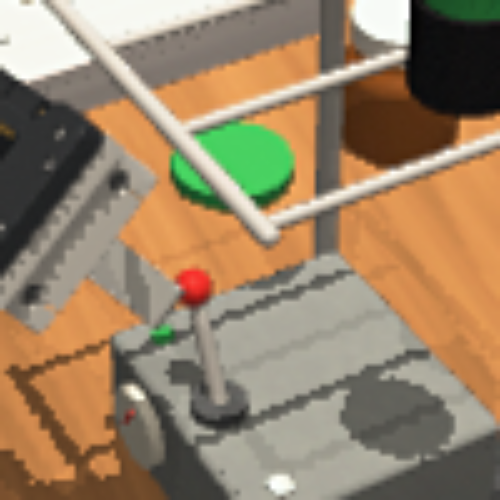

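```bash
python3 -c "
from h import *
c=camera('side');d=camera('top')
p,R=st()
for u,v in[(318,279),(320,281),(321,283),(315,275),(312,271),(323,279)]:
  q=rng(c,u,v);print((u,v),q,'in tool mm',R.T@(q-p)*1000)
"
```

```text
t 12.55 q [-0.621  0.127  2.139  0.91   0.392 -0.091] p [ 0.516 -0.211  0.088] F [-0.446  0.004 -0.317]
lean deg 39.50418250828649 lean az -0.1270274678667499 x [0.755 0.294 0.587] y [ 0.18  -0.952  0.246] z [ 0.631 -0.081 -0.772]
(318, 279) [ 0.48  -0.22   0.136] in tool mm [ -2.063  13.926 -59.424]
(320, 281) [ 0.484 -0.219  0.129] in tool mm [ -2.787  12.2   -51.277]
(321, 283) [ 0.486 -0.22   0.124] in tool mm [ -4.699  11.94  -46.144]
(315, 275) [ 0.475 -0.218  0.147] in tool mm [  0.513  13.882 -70.997]
(312, 271) [ 0.469 -0.217  0.158] in tool mm [  3.056  14.681 -83.016]
(323, 279) [ 0.49  -0.22   0.133] in tool mm [  3.897  15.062 -50.49 ]
```

```bash
cat >> h.py <<'E'
def cloud(c):
    K=np.array(c["K"]);T=np.array(c["world_from_camera"]);d=c["range_z"]
    v,u=np.mgrid[:400,:640];P=np.stack([(u-K[0,2])/K[0,0]*d,-(v-K[1,2])/K[1,1]*d,-d],-1)
    return P@T[:3,:3].T+T[:3,3]
E
python3 -c "
from h import *
p,R=st();o=get_obs();print(o['grip_width'],o['grip_force'])
for n in('side','top'):
  c=camera(n);Q=(cloud(c)[c['range_z']>0]-p)@R*1000
  for a in range(-180,30,10):
    k=(abs(Q[:,0])<120)&(abs(Q[:,1])<120)&(Q[:,2]>=a)&(Q[:,2]<a+10)
    k&=(Q[:,0]*R[2,0]+Q[:,1]*R[2,1]+Q[:,2]*R[2,2])/1000+p[2]>.075
    k&=(abs(Q[:,0])<45)
    if k.sum(): print(n,a,k.sum(),np.percentile(Q[k,0],[2,98]),np.percentile(Q[k,1],[2,98]))
"
```

```text
t 12.55 q [-0.621  0.127  2.139  0.91   0.392 -0.091] p [ 0.516 -0.211  0.088] F [-0.446  0.004 -0.317]
lean deg 39.50418250828649 lean az -0.1270274678667499 x [0.755 0.294 0.587] y [ 0.18  -0.952  0.246] z [ 0.631 -0.081 -0.772]
0.0008458947352639854 0.0
side -180 774 [-30.716  32.489] [-39.57   90.271]
side -170 238 [-31.864  33.543] [-63.158  90.64 ]
side -160 391 [-31.937  33.629] [-72.726  87.703]
side -150 216 [-31.943  33.876] [-72.66   83.071]
side -140 113 [-32.081  33.463] [-71.795  83.177]
side -130 39 [38.855 44.813] [ 85.755 119.475]
side -90 28 [-7.075 10.121] [10.374 16.146]
side -80 36 [-8.143  9.413] [10.723 15.039]
side -70 43 [-8.003  9.914] [10.855 15.206]
side -60 39 [-7.961  9.82 ] [10.863 14.475]
side -50 24 [-8.058  9.264] [ 7.954 15.363]
side -40 2 [-7.724  1.797] [4.938 5.441]
side -30 28 [ 6.767 20.188] [-16.328  -7.416]
side -20 23 [ 2.691 19.76 ] [-13.996  -7.58 ]
side -10 23 [-3.304  8.458] [-12.214  -5.958]
side 0 17 [-9.722 -1.728] [-11.51   -5.478]
top -180 996 [-29.861  34.095] [-86.756  85.607]
top -170 236 [-16.992  34.943] [-85.105  83.638]
top -160 263 [-16.176  35.289] [-80.01   78.289]
top -150 268 [-22.567  35.27 ] [-77.246  75.315]
top -140 33 [16.401 36.113] [-78.594  78.133]
top -130 16 [19.031 44.864] [ 22.938 118.136]
top -120 18 [ 7.007 44.838] [-12.563 119.503]
top -110 34 [ 0.599 11.19 ] [-12.924  11.106]
top -100 32 [ 4.687 10.919] [-11.898  11.574]
top -90 2 [6.404 8.463] [-1.932  0.189]
top -80 18 [-1.503 11.855] [-12.16   11.662]
top -70 21 [ 5.811 12.22 ] [-11.41  11.12]
top -60 23 [ 6.834 11.291] [-12.85   11.283]
top -50 18 [ 7.261 11.065] [-11.877  10.118]
top -40 3 [8.127 9.589] [-4.154 -1.467]
top -30 20 [10.99  20.664] [-24.003 -11.645]
top -20 12 [15.097 21.365] [-23.262 -10.746]
top -10 1 [-0.704 -0.704] [-9.565 -9.565]
top 0 3 [-3.354  0.127] [-11.248  -6.935]
```

The real fingertips end about 42 mm behind the reported TCP: the body starts at -140 and the fingers end at -42. From here I use the corrected tip.

```bash
cat >> h.py <<'E'
def gt(*ws):
    p,R=st();p=p-.042*R[:,2];print("tip",p)
    for w in ws: w=np.array(w);d=R.T@(w-p);print("to",w,"shift mm",d*1000,"rows",np.abs(d).max()/.04);p=w
E
python3 -c "
from h import *
gt(con(-75,0,135),con(-75,58,130),con(-18,55,92),con(-18,2,92))"
```

```text
t 12.65 q [-0.621  0.127  2.138  0.91   0.392 -0.091] p [ 0.517 -0.211  0.088] F [0.309 0.01  0.318]
lean deg 39.51144605943046 lean az -0.12698006771882828 x [0.755 0.294 0.587] y [ 0.18  -0.952  0.246] z [ 0.631 -0.081 -0.771]
tip [ 0.49  -0.207  0.121]
to [ 0.466 -0.219  0.135] shift mm [-13.377  10.584 -25.581] rows 0.6395147433100018
to [ 0.456 -0.162  0.13 ] shift mm [  6.697 -57.432  -6.765] rows 1.4357898694610074
to [ 0.513 -0.156  0.092] shift mm [22.393 -5.276 64.597] rows 1.614916703333169
to [ 0.522 -0.208  0.092] shift mm [-8.8   51.355  9.706] rows 1.28387732862602
```

Call:
jog_arm --rows '[[[-0.013,0,-0.026],0,0.0],[[0.002,-0.016,-0.002],0,0.0],[[0.002,-0.016,-0.002],0,0.0],[[0.002,-0.016,-0.002],0,0.0],[[0,0,0],0,0.0],[[0.006,-0.001,0.016],0,0.0],[[0.006,-0.001,0.016],0,0.0],[[0.006,-0.001,0.016],0,0.0],[[0.005,-0.001,0.016],0,0.0],[[0,0,0],0,0.0]]'

```text
time_s: 13.48
ee_pos: [0.5407, -0.1595, 0.0586]
eef_rot: [2.834, -0.626, 0.371]
force: [-0.0, 0.5, -0.1]
grip_width: 0.0005
grip_force: 0.0
```

```bash
python3 -c "
from h import *
gt(con(-18,55,92),con(-18,2,92))"
```

```text
t 13.48 q [-0.469  0.191  2.156  1.017  0.254 -0.097] p [ 0.541 -0.16   0.059] F [-0.004  0.458 -0.07 ]
lean deg 39.43498695422065 lean az -0.1260720808391414 x [0.755 0.294 0.586] y [ 0.18  -0.952  0.246] z [ 0.63  -0.08  -0.772]
tip [ 0.514 -0.156  0.091]
to [ 0.513 -0.156  0.092] shift mm [-0.302 -0.337 -1.608] rows 0.040208019510486526
to [ 0.522 -0.208  0.092] shift mm [-8.793 51.365  9.661] rows 1.2841212506717246
```

Call:
jog_arm --rows '[[[-0.001,0.007,0.001],0,0.0],[[-0.001,0.007,0.001],0,0.0],[[-0.001,0.007,0.001],0,0.0],[[-0.001,0.007,0.001],0,0.0],[[-0.001,0.007,0.001],0,0.0],[[-0.001,0.007,0.001],0,0.0],[[-0.001,0.007,0.001],0,0.0],[[-0.001,0.005,0.001],0,0.0],[[0,0,0],0,0.0],[[0,0,0],0,0.0]]'

```text
time_s: 14.32
ee_pos: [0.5483, -0.2141, 0.0625]
eef_rot: [2.833, -0.627, 0.371]
force: [-0.7, 4.4, 3.7]
grip_width: 0.0006
grip_force: 2.3
```

```bash
cat >> h.py <<'E'
def ball():
    c=camera('side')
    im=c['image'].astype(int);m=(im[...,0]>150)&(im[...,1]<60)&(im[...,2]<60);v,u=np.nonzero(m)
    k=(abs(u-333)<25)&(abs(v-280)<30);print("ball",k.sum(),u[k].mean(),v[k].mean(),'on (328,277.6) off (338.7,290.4)')
E
python3 -c "
from h import *
ball()
gt(con(-18,30,92),con(-85,40,145))"
```

```text
ball 29 338.9655172413793 289.2413793103448 on (328,277.6) off (338.7,290.4)
t 14.37 q [-0.581  0.24   2.08   1.009  0.337 -0.169] p [ 0.548 -0.214  0.063] F [-1.34   3.542  3.57 ]
lean deg 39.51675737164815 lean az -0.1264806261989701 x [0.755 0.293 0.587] y [ 0.179 -0.953  0.246] z [ 0.631 -0.08  -0.771]
tip [ 0.522 -0.211  0.095]
to [ 0.517 -0.18   0.092] shift mm [  3.573 -30.353  -3.172] rows 0.7588353149631134
to [ 0.449 -0.182  0.145] shift mm [-20.34    1.971 -83.549] rows 2.0887223686036815
```

The toggle is off, with the ball at (339,289). Now retreat and head for the knob, twisting about +10°.

Call:
jog_arm --rows '[[[0.001,-0.015,-0.002],0,0.0],[[0.001,-0.015,-0.002],0,0.0],[[-0.005,0,-0.02],0,0.0],[[-0.005,0,-0.025],0,0.0],[[-0.005,0,-0.03],0,0.0],[[-0.005,0,-0.03],0,0.0],[[0,-0.01,-0.04],2.5,0.0],[[0,-0.02,-0.04],2.5,0.018],[[0,-0.04,-0.02],2.5,0.018],[[0,-0.04,0],2.5,0.018],[[0,-0.04,0],0,0.018],[[0,-0.04,0],0,0.018]]'

```text
time_s: 15.37
ee_pos: [0.3918, -0.0409, 0.1705]
eef_rot: [2.943, -0.657, 0.188]
force: [0.1, -0.1, 0.1]
grip_width: 0.0179
grip_force: 0.0
```

```bash
python3 -c "
from h import *
ball()
k=np.array([.592,.189,.068])
z=st()[1][:,2]
gt(k-.12*z,k-.06*z,k)"
```

```text
ball 28 339.10714285714283 289.10714285714283 on (328,277.6) off (338.7,290.4)
t 15.42 q [-0.249 -0.53   2.421  0.142  0.578  1.113] p [ 0.391 -0.037  0.169] F [ 0.198 -0.436 -0.132]
lean deg 38.97189498429473 lean az -0.12603403123271337 x [0.779 0.144 0.61 ] y [ 0.064 -0.986  0.151] z [ 0.624 -0.079 -0.777]
t 15.42 q [-0.249 -0.53   2.421  0.142  0.578  1.113] p [ 0.391 -0.037  0.169] F [ 0.198 -0.436 -0.132]
lean deg 38.97189498429473 lean az -0.12603403123271337 x [0.779 0.144 0.61 ] y [ 0.064 -0.986  0.151] z [ 0.624 -0.079 -0.777]
tip [ 0.365 -0.034  0.202]
to [0.517 0.198 0.161] shift mm [ 127.03  -225.885  108.087] rows 5.647134713775644
to [0.555 0.194 0.115] shift mm [ 0. -0. 60.] rows 1.4999999999999991
to [0.592 0.189 0.068] shift mm [ 0.  0. 60.] rows 1.4999999999999991
```

Call:
jog_arm --rows '[[[0.0127,-0.0226,0.0108],0,0.018],[[0.0127,-0.0226,0.0108],0,0.018],[[0.0127,-0.0226,0.0108],0,0.018],[[0.0127,-0.0226,0.0108],0,0.018],[[0.0127,-0.0226,0.0108],0,0.018],[[0.0127,-0.0226,0.0108],0,0.018],[[0.0127,-0.0226,0.0108],0,0.018],[[0.0127,-0.0226,0.0108],0,0.018],[[0.0127,-0.0226,0.0108],0,0.018],[[0.0127,-0.0226,0.0108],0,0.018],[[0,0,0],0,0.018]]'

```text
time_s: 16.33
ee_pos: [0.5386, 0.183, 0.1279]
eef_rot: [2.944, -0.651, 0.188]
force: [0.2, -0.3, -0.1]
grip_width: 0.0179
grip_force: 0.0
```

```bash
python3 -c "
from h import *
k=np.array([.592,.189,.068])
p,R=st();z=R[:,2];t=p-.042*z
gt(k-.06*z,k)
c=camera('side');Q=cloud(c)[c['range_z']>0]
L=(Q-p)@R*1000
for a in range(-80,10,10):
  m=(abs(L[:,0])<30)&(abs(L[:,1])<40)&(L[:,2]>=a)&(L[:,2]<a+10)
  if m.sum(): print(a,m.sum(),np.percentile(L[m,0],[2,98]),np.percentile(L[m,1],[2,98]))
c2=camera('top');Q=cloud(c2);m=(Q[...,2]>.085)&(Q[...,2]<.105)&(abs(Q[...,0]-.6)<.04)&(abs(Q[...,1]-.19)<.03);print(m.sum(),np.median(Q[m],0))
save(c,'d.png',(230,130,380,280),4)"
```

```text
t 16.33 q [ 0.447  0.117  2.023 -0.74   0.531  2.456] p [0.539 0.183 0.128] F [ 0.173 -0.281 -0.072]
lean deg 38.723234900368006 lean az -0.13027333069173694 x [0.782 0.149 0.606] y [ 0.067 -0.985  0.156] z [ 0.62  -0.081 -0.78 ]
t 16.33 q [ 0.447  0.117  2.023 -0.74   0.531  2.456] p [0.539 0.183 0.128] F [ 0.173 -0.281 -0.072]
lean deg 38.723234900368006 lean az -0.13027333069173694 x [0.782 0.149 0.606] y [ 0.067 -0.985  0.156] z [ 0.62  -0.081 -0.78 ]
tip [0.513 0.186 0.161]
to [0.555 0.194 0.115] shift mm [  6.37  -11.65   61.341] rows 1.5335278988318612
to [0.592 0.189 0.068] shift mm [-0.  0. 60.] rows 1.5
-80 23 [-7.529  9.427] [19.322 26.037]
-70 26 [-7.975  9.138] [16.876 26.689]
-60 23 [-8.287  8.926] [18.313 25.111]
-50 17 [-6.767  9.942] [15.651 23.811]
-40 5 [-4.656  8.295] [11.499 14.9  ]
75 [0.598 0.189 0.096]
```

View pics/d.png

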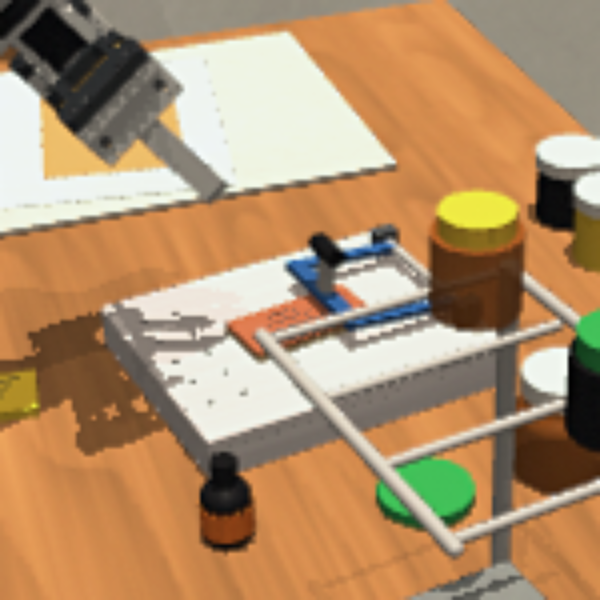

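The tip at (215,188) is in front of the knob at (325,245). Joint 6 is near its limit again, so I'll do a half turn, which gives the same grasp.

Call:
jog_arm --rows '[[[0,0,0],-7,0.018],[[0,0,0],-7,0.018],[[0,0,0],-7,0.018],[[0,0,0],-7,0.018],[[0,0,0],-7,0.018],[[0,0,0],-7,0.018],[[0,0,0],-7,0.018],[[0,0,0],-7,0.018],[[0,0,0],-7,0.018],[[0,0,0],-7,0.018],[[0,0,0],-7,0.018],[[0,0,0],-7,0.018]]'

```text
time_s: 17.43
ee_pos: [0.5366, 0.1791, 0.1293]
eef_rot: [2.471, 0.095, 1.557]
force: [-0.4, 0.0, -0.8]
grip_width: 0.0179
grip_force: 0.0
```

Call:
jog_arm --rows '[[[0,0,0],-7,0.018],[[0,0,0],-7,0.018],[[0,0,0],-7,0.018],[[0,0,0],-7,0.018],[[0,0,0],-7,0.018],[[0,0,0],-7,0.018],[[0,0,0],-7,0.018],[[0,0,0],-7,0.018],[[0,0,0],-7,0.018],[[0,0,0],-7,0.018],[[0,0,0],-7,0.018],[[0,0,0],-7,0.018]]'

```text
time_s: 18.43
ee_pos: [0.5366, 0.1791, 0.1293]
eef_rot: [-3.103, 0.676, 3.07]
force: [0.9, 0.6, 0.0]
grip_width: 0.0181
grip_force: 0.0
```

```bash
python3 -c "
from h import *
k=np.array([.592,.189,.068])
z=st()[1][:,2]
h=np.array([.678,.201,.047]);e=np.array([.985,.17,0]);up=np.array([0,0,1])
kn=[h+.0925*(-np.cos(a)*e+np.sin(a)*up) for a in np.radians([26,34,42,50,58,66,74,82,90])]
gt(k-.06*z,*[q-kn[0]+k for q in kn])"
```

```text
t 18.43 q [ 0.442  0.107  2.031 -0.737  0.531 -0.487] p [0.537 0.179 0.129] F [0.913 0.558 0.014]
lean deg 38.7743573832758 lean az -0.13269657911796767 x [-0.778  0.056 -0.626] y [ 0.095  0.995 -0.03 ] z [ 0.621 -0.083 -0.78 ]
t 18.43 q [ 0.442  0.107  2.031 -0.737  0.531 -0.487] p [0.537 0.179 0.129] F [0.913 0.558 0.014]
lean deg 38.7743573832758 lean az -0.13269657911796767 x [-0.778  0.056 -0.626] y [ 0.095  0.995 -0.03 ] z [ 0.621 -0.083 -0.78 ]
tip [0.511 0.183 0.162]
to [0.555 0.194 0.115] shift mm [-4.253 16.974 63.337] rows 1.5834266959608057
to [0.592 0.189 0.068] shift mm [-0.  0. 60.] rows 1.5000000000000009
to [0.598 0.19  0.079] shift mm [-11.876   1.362  -4.859] rows 0.2969015719839232
to [0.606 0.191 0.089] shift mm [-12.376   1.784  -3.182] rows 0.30940772308142855
to [0.615 0.193 0.098] shift mm [-12.636   2.172  -1.444] rows 0.31589160479521705
to [0.626 0.195 0.106] shift mm [-12.649   2.518   0.323] rows 0.31622701574304446
to [0.637 0.197 0.112] shift mm [-12.416   2.814   2.083] rows 0.31040742753233325
to [0.649 0.199 0.116] shift mm [-11.942   3.056   3.803] rows 0.2985461118279205
to [0.661 0.201 0.119] shift mm [-11.235   3.238   5.449] rows 0.2808739356479439
to [0.674 0.203 0.12 ] shift mm [-10.309   3.358   6.988] rows 0.25773486779994753
```

Call:
jog_arm --rows '[[[-0.001,0.006,0.021],0,0.018],[[-0.001,0.006,0.021],0,0.018],[[-0.002,0.005,0.021],-7,0.018],[[0,0,0],0,0.018]]'

```text
time_s: 18.77
ee_pos: [0.5811, 0.1904, 0.0795]
eef_rot: [-3.005, 0.662, -3.057]
force: [-0.7, -0.7, 0.6]
grip_width: 0.0181
grip_force: 0.0
```

```bash
cat > arc.py <<'E'
from h import *
k=np.array([.592,.189,.068])
h=np.array([.678,.201,.047]);e=np.array([.985,.17,0]);up=np.array([0,0,1])
kn=[h+.0925*(-np.cos(a)*e+np.sin(a)*up) for a in np.radians([26,34,42,50,58,66,74,82,90])]
gt(*[q-kn[0]+k for q in kn])
E
python3 arc.py
```

```text
t 18.77 q [ 0.422  0.287  1.952 -0.858  0.451 -0.484] p [0.581 0.19  0.079] F [-0.65  -0.73   0.588]
lean deg 38.615936942419914 lean az -0.1351276952175175 x [-0.786 -0.066 -0.615] y [-0.     0.994 -0.107] z [ 0.618 -0.084 -0.781]
tip [0.555 0.194 0.112]
to [0.592 0.189 0.068] shift mm [-1.444 -0.127 57.871] rows 1.4467635803049819
to [0.598 0.19  0.079] shift mm [-11.939  -0.107  -4.894] rows 0.2984720213834093
to [0.606 0.191 0.089] shift mm [-12.492   0.252  -3.22 ] rows 0.31230243356825244
to [0.615 0.193 0.098] shift mm [-12.802   0.607  -1.482] rows 0.32005423412243705
to [0.626 0.195 0.106] shift mm [-12.863   0.951   0.284] rows 0.3215765430657269
to [0.637 0.197 0.112] shift mm [-12.674   1.275   2.044] rows 0.3168397303861391
to [0.649 0.199 0.116] shift mm [-12.237   1.575   3.765] rows 0.3059359927544367
to [0.661 0.201 0.119] shift mm [-11.563   1.844   5.412] rows 0.28907755902080084
to [0.674 0.203 0.12 ] shift mm [-10.664   2.077   6.954] rows 0.26659255942167553
```

Call:
jog_arm --rows '[[[0.001,0,0.015],0,0.018],[[0,0,0.015],0,0.018],[[0,0,0.015],0,0.018],[[0,0,0.012],0,0.018],[[0,0,0],0,0.018]]'

```text
time_s: 19.18
ee_pos: [0.6151, 0.1856, 0.0362]
eef_rot: [-3.012, 0.665, -3.068]
force: [-0.7, 0.1, -2.5]
grip_width: 0.0182
grip_force: 0.5
```

```bash
cat >> arc.py <<'E'
for n in("top","side"):
    c=camera(n);Q=cloud(c);im=c['image'].astype(int);m=(im.max(-1)<60)&(Q[...,2]>.07)&(Q[...,2]<.17)&(abs(Q[...,0]-.64)<.08)&(abs(Q[...,1]-.19)<.03);print(n,"dark",m.sum(),np.median(Q[m],0) if m.any() else "")
    b=(im[...,2]>im[...,0]*1.4)&(Q[...,2]>.04)&(Q[...,2]<.17)&(abs(Q[...,0]-.64)<.09)&(abs(Q[...,1]-.19)<.07);print("blue",np.percentile(Q[b],[2,98],axis=0))
save(camera("side"),'e%d.png'%(get_obs()["time_s"]*10),(250,140,350,240),5)
E
python3 arc.py
```

```text
t 19.18 q [ 0.384  0.419  1.897 -0.986  0.38  -0.364] p [0.615 0.186 0.036] F [-0.724  0.05  -2.484]
lean deg 38.69597877637829 lean az -0.13441099616903202 x [-0.785 -0.058 -0.617] y [ 0.007  0.995 -0.101] z [ 0.62  -0.084 -0.78 ]
tip [0.589 0.189 0.069]
to [0.592 0.189 0.068] shift mm [-1.676  0.038  2.534] rows 0.06334856834499175
to [0.598 0.19  0.079] shift mm [-11.946   0.     -4.877] rows 0.29866135411522987
to [0.606 0.191 0.089] shift mm [-12.494   0.364  -3.201] rows 0.31235023195106965
to [0.615 0.193 0.098] shift mm [-12.798   0.722  -1.464] rows 0.3199595678150992
to [0.626 0.195 0.106] shift mm [-12.854   1.065   0.302] rows 0.321341254640225
to [0.637 0.197 0.112] shift mm [-12.659   1.388   2.063] rows 0.316468399464039
to [0.649 0.199 0.116] shift mm [-12.217   1.683   3.783] rows 0.3054358468697543
to [0.661 0.201 0.119] shift mm [-11.538   1.946   5.429] rows 0.288458332944274
to [0.674 0.203 0.12 ] shift mm [-10.635   2.171   6.97 ] rows 0.2658663056845247
top dark 79 [0.593 0.194 0.094]
blue [[0.583 0.14  0.049]
 [0.676 0.249 0.059]]
side dark 41 [0.594 0.181 0.095]
blue [[0.589 0.136 0.05 ]
 [0.663 0.249 0.096]]
```

Call:
jog_arm --rows '[[[-0.0065,0,-0.0025],0,0.018],[[-0.0065,0,-0.0025],0,0.018],[[-0.0065,0,-0.002],0,0.018],[[-0.0065,0,-0.0015],0,0.018],[[-0.0065,0.0005,-0.001],0,0.018],[[-0.0065,0.0005,-0.0005],0,0.018],[[0,0,0],0,0.018]]'

```text
time_s: 19.92
ee_pos: [0.6398, 0.1905, 0.0709]
eef_rot: [-3.011, 0.667, -3.066]
force: [-7.1, -6.2, 7.8]
grip_width: 0.018
grip_force: 11.1
```

```bash
python3 arc.py; ls pics
```

```text
t 19.92 q [ 0.375  0.4    1.818 -0.81   0.435 -0.565] p [0.64  0.191 0.071] F [-7.139 -6.191  7.841]
lean deg 38.83996221018558 lean az -0.13359899123177407 x [-0.783 -0.059 -0.619] y [ 0.005  0.995 -0.102] z [ 0.622 -0.084 -0.779]
tip [0.614 0.194 0.104]
to [0.592 0.189 0.068] shift mm [39.32  -1.489 14.688] rows 0.983005297261591
to [0.598 0.19  0.079] shift mm [-11.959  -0.019  -4.846] rows 0.29897237880576055
to [0.606 0.191 0.089] shift mm [-12.503   0.344  -3.169] rows 0.3125686851154834
to [0.615 0.193 0.098] shift mm [-12.803   0.701  -1.431] rows 0.3200811975110375
to [0.626 0.195 0.106] shift mm [-12.855   1.044   0.335] rows 0.3213636934840081
to [0.637 0.197 0.112] shift mm [-12.656   1.367   2.095] rows 0.3163912107090965
to [0.649 0.199 0.116] shift mm [-12.21    1.663   3.814] rows 0.30526053290740024
to [0.661 0.201 0.119] shift mm [-11.528   1.927   5.459] rows 0.2881883060613689
to [0.674 0.203 0.12 ] shift mm [-10.62    2.153   6.998] rows 0.2655068216471933
top dark 103 [0.614 0.204 0.125]
blue [[0.596 0.141 0.052]
 [0.68  0.25  0.102]]
side dark 38 [0.618 0.184 0.127]
blue [[0.592 0.137 0.053]
 [0.664 0.249 0.124]]
a.png
b.png
c.png
d.png
e193.png
e200.png
side0.png
tog.png
top0.png
```

Call:
jog_arm --rows '[[[-0.0065,0,0],0,0.02],[[-0.0065,0,0],0,0.02],[[-0.0063,0.0005,0.001],0,0.02],[[-0.0063,0.0005,0.001],0,0.02],[[-0.0061,0.0005,0.002],0,0.02],[[-0.0061,0.0005,0.002],0,0.02],[[-0.0058,0.001,0.003],0,0.02],[[-0.0058,0.001,0.003],0,0.02],[[-0.0053,0.001,0.0035],0,0.02],[[0,0,0],0,0.02]]'

```text
time_s: 20.9
ee_pos: [0.6934, 0.1979, 0.0908]
eef_rot: [-3.011, 0.667, -3.065]
force: [1.2, -4.8, 2.8]
grip_width: 0.0201
grip_force: 2.7
```

```bash
python3 arc.py | tail -6;python3 -c "
from h import *
st()"
```

```text
top dark 92 [0.674 0.211 0.145]
blue [[0.644 0.147 0.072]
 [0.679 0.248 0.133]]
side dark 49 [0.673 0.192 0.143]
blue [[0.634 0.143 0.055]
 [0.677 0.249 0.145]]
t 21.05 q [ 0.351  0.465  1.663 -0.67   0.488 -0.736] p [0.693 0.198 0.09 ] F [ 2.228 -4.78   3.727]
lean deg 38.81810552506681 lean az -0.13205281637027885 x [-0.783 -0.061 -0.618] y [ 0.004  0.995 -0.102] z [ 0.621 -0.083 -0.779]
```

```bash
ls -t pics | head -1; cp pics/$(ls -t pics | head -1) pics/lift.png
```

```text
e210.png
```

View pics/lift.png

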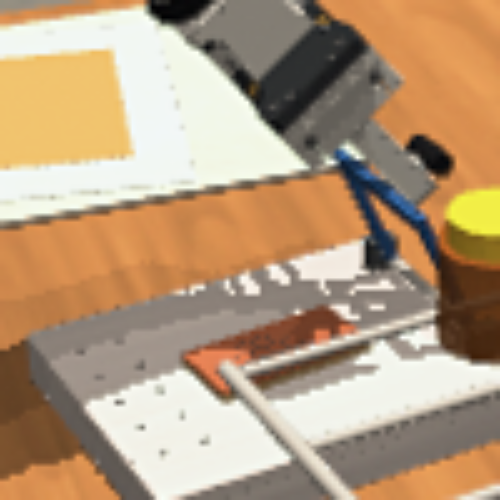

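The bar stands up at about 1.1 rad, with the knob at (430,155) above the hinge. The plate at (270,345) hasn't moved. Withdrawing along the tool axis.

Call:
jog_arm --rows '[[[0.001,-0.001,0],0,0.02],[[0.001,0,-0.01],0,0.02],[[0,0,-0.02],0,0.02],[[0,0,-0.03],0,0.02],[[0,0,-0.03],0,0.02],[[0,0,-0.03],0,0.02],[[0,0,-0.03],0,0.02],[[0,0,0],0,0.02]]'

```text
time_s: 21.72
ee_pos: [0.596, 0.211, 0.211]
eef_rot: [-3.015, 0.671, -3.064]
force: [0.7, 0.3, 1.2]
grip_width: 0.0203
grip_force: 0.0
```

```bash
cat > pl.py <<'E'
from h import *
p,R=st()
for n in("top","side"):
    c=camera(n);Q=cloud(c);im=c['image'].astype(float);h=cv2.cvtColor(c['image'],cv2.COLOR_RGB2HSV)
    m=(h[...,0]<12)&(h[...,1]>110)&(Q[...,2]>.036)&(Q[...,2]<.05)&(abs(Q[...,0]-.56)<.12)&(abs(Q[...,1]-.18)<.07)
    r=cv2.minAreaRect((Q[m][:,:2]*1000).astype(np.float32));print(n,m.sum(),r,np.median(Q[m][:,2]));print(cv2.boxPoints(r).round().tolist())
    b=(im[...,2]>im[...,0]*1.4)&(Q[...,2]>.06)&(Q[...,2]<.17)&(abs(Q[...,0]-.64)<.09)&(abs(Q[...,1]-.19)<.07);print("blue",np.percentile(Q[b],[2,98],axis=0))
E
python3 pl.py
```

```text
t 21.72 q [ 0.448  0.143  1.779 -0.558  0.701 -0.819] p [0.596 0.211 0.211] F [0.738 0.307 1.152]
lean deg 39.045899119739474 lean az -0.12480486378745523 x [-0.781 -0.06  -0.622] y [ 0.002  0.995 -0.099] z [ 0.625 -0.078 -0.777]
top 606 ((573.2763061523438, 181.21160888671875), (95.38639831542969, 46.77450180053711), 13.917600631713867) 0.04242503397103603
[[521.0, 192.0], [533.0, 147.0], [625.0, 170.0], [614.0, 215.0]]
blue [[0.63  0.147 0.067]
 [0.676 0.248 0.132]]
side 206 ((572.805419921875, 185.15965270996094), (99.30992126464844, 64.97745513916016), 10.571268081665039) 0.04469700227317791
[[518.0, 208.0], [530.0, 144.0], [628.0, 162.0], [616.0, 226.0]]
blue [[0.63  0.142 0.064]
 [0.675 0.244 0.144]]
```

```bash
python3 -c "
from h import *
z=st()[1][:,2];t=np.array([.641,.197,.043])
gt(t-.1*z,t-.02*z,t,t-.062*np.array([.985,.17,0]))"
```

```text
t 21.82 q [ 0.446  0.15   1.78  -0.559  0.697 -0.818] p [0.597 0.21  0.207] F [ 0.272  0.212 -0.058]
lean deg 38.83421422221729 lean az -0.12881943082145472 x [-0.783 -0.061 -0.619] y [ 0.002  0.995 -0.101] z [ 0.622 -0.081 -0.779]
t 21.82 q [ 0.446  0.15   1.78  -0.559  0.697 -0.818] p [0.597 0.21  0.207] F [ 0.272  0.212 -0.058]
lean deg 38.83421422221729 lean az -0.12881943082145472 x [-0.783 -0.061 -0.619] y [ 0.002  0.995 -0.101] z [ 0.622 -0.081 -0.779]
tip [0.571 0.213 0.239]
to [0.579 0.205 0.121] shift mm [67.567  3.595 97.865] rows 2.4466269692856715
to [0.629 0.199 0.059] shift mm [ 0. -0. 80.] rows 2.0
to [0.641 0.197 0.043] shift mm [ 0.  0. 20.] rows 0.4999999999999995
to [0.58  0.186 0.043] shift mm [ 48.468 -10.626 -37.129] rows 1.2117081227558784
```

Call:
jog_arm --rows '[[[0.0135,0.001,0.0195],0,0.02],[[0.0135,0.001,0.0195],0,0.02],[[0.0135,0.001,0.0195],0,0.02],[[0.0135,0,0.0195],0,0.02],[[0.0135,0.001,0.0195],0,0.02],[[0,0,0.02],0,0.02],[[0,0,0.02],0,0.02],[[0,0,0.02],0,0.02],[[0,0,0.015],0,0.02],[[0,0,0],0,0.02]]'

```text
time_s: 22.65
ee_pos: [0.6511, 0.1939, 0.0245]
eef_rot: [-3.01, 0.66, -3.064]
force: [0.1, -0.3, 0.4]
grip_width: 0.0197
grip_force: 0.0
```

```bash
python3 -c "
from h import *
t=np.array([.641,.197,.043])
gt(t,t-.062*np.array([.985,.17,0]))"; python3 pl.py|tail -6
```

```text
t 22.65 q [ 0.372  0.502  1.798 -0.939  0.384 -0.426] p [0.651 0.194 0.024] F [ 0.059 -0.326  0.419]
lean deg 38.46474478952759 lean az -0.1355744712069145 x [-0.787 -0.061 -0.613] y [ 0.004  0.995 -0.104] z [ 0.616 -0.084 -0.783]
tip [0.625 0.197 0.057]
to [0.641 0.197 0.043] shift mm [-3.591  1.099 21.029] rows 0.5257271017089826
to [0.58  0.186 0.043] shift mm [ 48.736 -10.709 -36.753] rows 1.2183979939383294
blue [[0.631 0.148 0.066]
 [0.676 0.247 0.133]]
side 197 ((575.9130249023438, 186.923583984375), (108.0257568359375, 63.81462478637695), 14.148731231689453) 0.04452283921036004
[[516.0, 205.0], [531.0, 143.0], [636.0, 169.0], [620.0, 231.0]]
blue [[0.63  0.143 0.062]
 [0.676 0.244 0.144]]
```

Call:
jog_arm --rows '[[[-0.005,0.001,0.004],0,0.02],[[0,0,0.006],0,0.02],[[0,0,0.006],0,0.02],[[0,0,0.005],0,0.02],[[0,0,0],0,0.02]]'

```text
time_s: 23.17
ee_pos: [0.6688, 0.1944, 0.0146]
eef_rot: [-3.011, 0.665, -3.064]
force: [0.3, 0.5, -1.0]
grip_width: 0.0199
grip_force: 0.0
```

```bash
python3 -c "
from h import *
t=np.array([.641,.197,.043])
gt(t,t-.062*np.array([.985,.17,0]))"
```

```text
t 23.17 q [ 0.361  0.547  1.757 -0.952  0.372 -0.42 ] p [0.669 0.194 0.015] F [ 0.346  0.454 -1.026]
lean deg 38.71077510873563 lean az -0.13251297516835212 x [-0.785 -0.061 -0.617] y [ 0.003  0.995 -0.103] z [ 0.62  -0.083 -0.78 ]
tip [0.643 0.198 0.047]
to [0.641 0.197 0.043] shift mm [ 4.126 -0.458  2.385] rows 0.10314418381881785
to [0.58  0.186 0.043] shift mm [ 48.561 -10.698 -36.987] rows 1.2140259774383695
```

Call:
jog_arm --rows '[[[0.002,0,0.0015],0,0.02],[[0.002,0,0.001],0,0.02],[[0.004,-0.001,-0.003],0,0.02],[[0.004,-0.001,-0.003],0,0.02],[[0.004,-0.001,-0.003],0,0.02],[[0.004,-0.001,-0.003],0,0.02],[[0,0,0],0,0.02]]'

```text
time_s: 23.75
ee_pos: [0.6478, 0.1909, 0.013]
eef_rot: [-3.012, 0.669, -3.064]
force: [-4.9, -0.9, 12.6]
grip_width: 0.02
grip_force: 6.6
```

```bash
python3 pl.py; python3 -c "
from h import *
t=np.array([.641,.197,.043])
gt(t-.062*np.array([.985,.17,0]))"
```

```text
t 23.75 q [ 0.368  0.516  1.819 -1.032  0.357 -0.33 ] p [0.648 0.191 0.013] F [-4.858 -0.852 12.593]
lean deg 38.939736869420045 lean az -0.12894674716276125 x [-0.782 -0.061 -0.62 ] y [ 0.003  0.995 -0.101] z [ 0.623 -0.081 -0.778]
top 96 ((564.0993041992188, 175.1721954345703), (95.66658020019531, 42.93253707885742), 19.047657012939453) 0.04259514787074592
[[512.0, 180.0], [526.0, 139.0], [616.0, 170.0], [602.0, 211.0]]
blue [[0.631 0.148 0.067]
 [0.676 0.247 0.133]]
side 220 ((560.1682739257812, 182.42222595214844), (101.80770111083984, 60.68885040283203), 19.654918670654297) 0.04448951244601812
[[502.0, 194.0], [522.0, 137.0], [618.0, 171.0], [598.0, 228.0]]
blue [[0.63  0.142 0.063]
 [0.674 0.244 0.145]]
t 23.85 q [ 0.368  0.516  1.819 -1.031  0.357 -0.331] p [0.648 0.191 0.013] F [-7.028 -0.502 14.911]
lean deg 38.924813623518844 lean az -0.12951396581241562 x [-0.782 -0.061 -0.62 ] y [ 0.003  0.995 -0.101] z [ 0.623 -0.081 -0.778]
tip [0.622 0.194 0.046]
to [0.58  0.186 0.043] shift mm [ 34.77   -7.614 -23.363] rows 0.8692476938215213
```

Call:
jog_arm --rows '[[[-0.005,0,0.001],0,0.0],[[0,-0.01,0],0,0.0],[[0,-0.008,0],0,0.0],[[0.001,0,0.001],0,0.0],[[0,0,0],0,0.0],[[0.005,-0.001,-0.0038],0,0.0],[[0.005,-0.001,-0.0038],0,0.0],[[0.005,-0.001,-0.0038],0,0.0],[[0.005,-0.001,-0.0038],0,0.0],[[0,0,0],0,0.0]]'

```text
time_s: 24.68
ee_pos: [0.6264, 0.1689, 0.0163]
eef_rot: [-3.013, 0.659, -3.064]
force: [0.3, 0.3, -0.6]
grip_width: -0.0001
grip_force: 0.0
```

```bash
python3 pl.py; python3 -c "
from h import *
t=np.array([.641,.197,.043])
gt(t-.062*np.array([.985,.17,0]))"
```

```text
t 24.68 q [ 0.34   0.462  1.892 -1.041  0.332 -0.34 ] p [0.626 0.169 0.016] F [ 0.303  0.323 -0.628]
lean deg 38.3914863067297 lean az -0.13062744338513227 x [-0.788 -0.061 -0.613] y [ 0.002  0.995 -0.101] z [ 0.616 -0.081 -0.784]
top 43 ((571.0653076171875, 181.41387939453125), (61.40324401855469, 28.300945281982422), 57.29983139038086) 0.04242251208042069
[[543.0, 163.0], [566.0, 148.0], [600.0, 200.0], [576.0, 215.0]]
blue [[0.631 0.148 0.068]
 [0.676 0.248 0.133]]
side 244 ((540.460205078125, 182.22764587402344), (96.16410064697266, 55.24713134765625), 4.0117506980896) 0.044670010090928136
[[491.0, 206.0], [494.0, 151.0], [590.0, 158.0], [586.0, 213.0]]
blue [[0.631 0.143 0.063]
 [0.67  0.245 0.144]]
t 24.78 q [ 0.339  0.463  1.89  -1.041  0.332 -0.34 ] p [0.627 0.169 0.016] F [-0.75  -0.562  0.271]
lean deg 38.425639660497566 lean az -0.13059547489927467 x [-0.788 -0.061 -0.613] y [ 0.002  0.995 -0.101] z [ 0.616 -0.081 -0.783]
tip [0.601 0.172 0.049]
to [0.58  0.186 0.043] shift mm [19.924 14.617 -9.483] rows 0.49811200090596197
```

Call:
jog_arm --rows '[[[-0.004,0.006,0.002],0,0.0],[[0,0.006,0.001],0,0.0],[[0.0025,0,0.002],0,0.0],[[0,0,0],0,0.0],[[0.0048,-0.001,-0.0035],0,0.0],[[0.0048,-0.001,-0.0035],0,0.0],[[0.0048,-0.001,-0.0035],0,0.0],[[0.0048,-0.001,-0.0035],0,0.0],[[0.0048,-0.001,-0.0035],0,0.0],[[0,0,0],0,0.0]]'

```text
time_s: 25.62
ee_pos: [0.6031, 0.1758, 0.0166]
eef_rot: [-3.017, 0.648, -3.067]
force: [0.3, 0.5, -0.4]
grip_width: 0.0005
grip_force: 0.0
```

```bash
python3 pl.py; python3 -c "
from h import *
gt()"
```

```text
t 25.62 q [ 0.368  0.431  1.934 -1.04   0.346 -0.314] p [0.603 0.176 0.017] F [ 0.34   0.499 -0.39 ]
lean deg 37.69865184236352 lean az -0.13021799611034754 x [-0.795 -0.06  -0.603] y [ 0.001  0.995 -0.099] z [ 0.606 -0.079 -0.791]
top 76 ((543.659423828125, 181.7994842529297), (45.943084716796875, 46.7248420715332), 0.8685411214828491) 0.04218091119169598
[[520.0, 205.0], [521.0, 158.0], [567.0, 159.0], [566.0, 206.0]]
blue [[0.631 0.147 0.066]
 [0.676 0.248 0.133]]
side 279 ((521.1004638671875, 179.82135009765625), (100.84308624267578, 55.23649215698242), 1.68398916721344) 0.04469668765355972
[[470.0, 206.0], [472.0, 151.0], [572.0, 154.0], [571.0, 209.0]]
blue [[0.629 0.143 0.062]
 [0.674 0.245 0.145]]
t 25.72 q [ 0.368  0.432  1.932 -1.04   0.345 -0.314] p [0.604 0.176 0.017] F [-0.444  0.185  0.015]
lean deg 37.73245925912479 lean az -0.12978700125644282 x [-0.795 -0.059 -0.604] y [ 0.001  0.995 -0.099] z [ 0.607 -0.079 -0.791]
tip [0.578 0.179 0.05 ]
```

Call:
jog_arm --rows '[[[-0.008,0,0],0,0.0],[[-0.005,0,-0.01],0,0.0],[[0,0,-0.03],0,0.0],[[0,0,-0.04],0,0.0],[[0,0,-0.04],0,0.0],[[0,0,-0.04],0,0.0],[[0,0,0],0,0.0]]'

```text
time_s: 26.3
ee_pos: [0.5167, 0.1911, 0.1574]
eef_rot: [-3.021, 0.656, -3.068]
force: [0.3, 0.0, 1.6]
grip_width: 0.0004
grip_force: 0.0
```

```bash
python3 pl.py; python3 -c "
from h import *
ball();c=camera('side');save(c,'fin.png',(200,130,440,340),3)"
```

```text
t 26.3 q [ 0.483  0.036  2.025 -0.657  0.612 -0.664] p [0.517 0.191 0.157] F [0.26  0.028 1.564]
lean deg 38.10523091479927 lean az -0.12193342538366347 x [-0.79  -0.058 -0.61 ] y [ 0.     0.995 -0.095] z [ 0.613 -0.075 -0.787]
top 621 ((519.7548217773438, 181.31105041503906), (94.46006774902344, 46.904457092285156), 1.6539998054504395) 0.04235829619568743
[[472.0, 203.0], [473.0, 157.0], [568.0, 159.0], [566.0, 206.0]]
blue [[0.631 0.148 0.068]
 [0.676 0.248 0.133]]
side 289 ((519.977294921875, 179.13131713867188), (100.23572540283203, 54.608116149902344), 0.6048842072486877) 0.044664662190619486
[[470.0, 206.0], [470.0, 151.0], [570.0, 152.0], [570.0, 207.0]]
blue [[0.63  0.142 0.065]
 [0.674 0.244 0.145]]
ball 27 339.1111111111111 289.0 on (328,277.6) off (338.7,290.4)
```

View pics/fin.png

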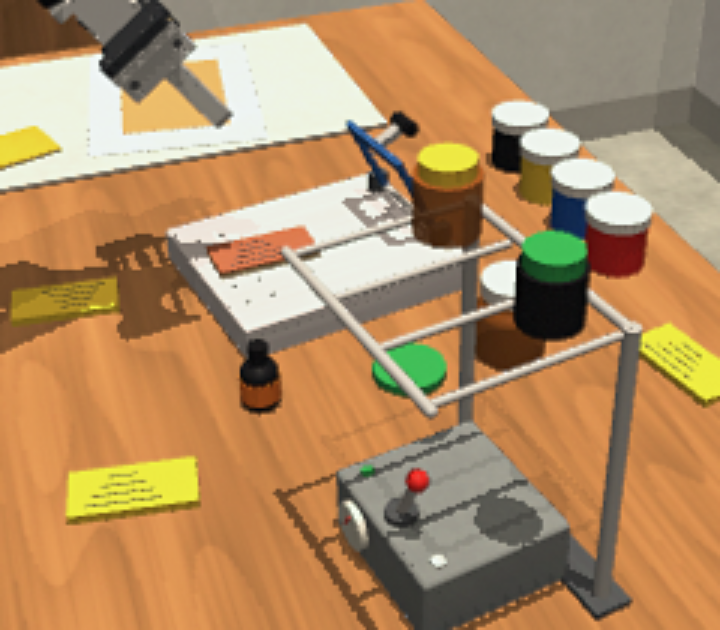

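The toggle leans to the white-dot side at (418,480) and the bar stands open at (375,155). The plate lies flat near the bed front at (262,250), the bystanders are untouched and the gripper is clear.

```bash
python3 -c "
from station import *
print(hand_in())"
```

```text
the job is handed in; nothing more can be done
None
```

The job is handed in: the pump toggle is off, the clamp bar stands open at about 1.1 rad, and the copper plate lies flat, about 51 mm in front of the bed's middle. The bottle, jar and lid were not touched; the hand-in gave no verdict.

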